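Pack out a disc on the measuring fixture and hold it clamped

TASK

On the measuring fixture, first swing the hinged brace up and over until it is fully home behind the disc. Then stand spacers upright in the channel between the disc and the clamp nose, as many as it takes for the hand clamp to reach and tighten the stack, leaving any spare spacers standing on the table. Push the clamp handle towards the disc until the stack is tight against disc and brace and the sprung nose is pressed about halfway in, not bottomed, and finish while holding the handle there, touching neither disc nor spacers; leave the disc in its cradle and the other things on the table alone.

Things in the scene. Friction and masses are not known exactly. Their poses are not given: they have to be found in the camera images.
- fixture: Fixed black plate 85x230x10 mm. Origin: table level, under the channel's middle line; x -30..55, y -135..95 mm; +y leads from clamp to disc to brace; 'local' below means this frame. Channel floor 10 mm up, 34 mm wide (x +-17) from y -130 to 52 between rails 8 mm thick, tops 22 mm up. White V-cradle at y 63..80, tops 31 mm up. Brace hinge post at x 46, y 65..79, 46 mm high.
- brace (a joint): Steel swing bar 78x28x12 mm, hinge parallel to local y. 0 = folded out to +x, leaning up; grows as it swings up and over towards -x; 2.0 rad = home at its end stop (home within 0.05), lying level across the fixture behind the disc at y 80..92. Starts at 0 to 0.5. Stiff hinge: stays where left, about 2 N at the pin moves it.
- brace_pin (a point): Middle of the brace's round grey handle pin: 12 mm diameter, 36 mm long, parallel to local y, sticking out of the bar's +y face from y 92 to 128. Moves on a circle of 63.6 mm radius about the hinge axis; home it is at local x -16, y 112, z 48 mm.
- brace_hinge (a point): Point on the brace's hinge axis, level along the axis with the middle of the pin: local x = 46, y = 112, z = 34 mm.
- disc: Workpiece: aluminium disc on edge in the V-cradle, 60 mm diameter, 18 mm thick, bolt holes, 0.14 kg. Origin at its centre, 44 mm above the table; y = disc axis, along the channel. Starts 1 to 4 mm short of the home brace and slides when pushed; against the brace its centre is at local y 71, its clamp-side face at y 62.
- spacer1: Steel spacer, one of four alike, upright on the table, 0.2 kg: foot 30 mm wide (its x), 24 mm thick (its y), 22 mm high; above it a grip blade 30 mm wide, 10 mm thick, up to 60 mm. Origin: centre of underside. In use it stands on the channel floor, width across the channel (2 mm play each side), 24 mm along it; either way round.
- spacer2: Another spacer, the same as spacer1.
- spacer3: Another spacer, the same as spacer1.
- spacer4: Another spacer, the same as spacer1.
- clamp: Hand clamp in the channel: fixed dark block 30 x 18 (y) x 26 mm high, elsewhere along the channel each time. Origin: middle of its -y face, on the channel floor (10 mm above the table); axes as the fixture's. A push rod through it carries the handle (-y side) and sprung nose (+y side); it slides 40 mm to +y against a 1 to 3 N spring and springs back if let go.
- handle (a point): Top centre of the clamp's upright grey handle plate, 28 mm wide (x), 12 mm thick (y), top 80 mm above the table; grip it across its width or push it to +y, anywhere above the rails. At rest 50 mm behind (-y of) the clamp's origin; moves with the push rod.
- carriage (a joint): Travel of the clamp's push rod towards the disc: 0 = back (rest), 0.040 m = its end stop.
- nose_face (a point): Centre of the round nose's front face (18 mm diameter), 22 mm above the table; moves with the push rod; at rest 40 mm ahead (+y) of the clamp's origin. The gap from here at rest to the disc is 63 to 93 mm once the disc is against the brace: two or three spacers, the rest taken up by the rod's travel.
- nose (a joint): How far the sprung nose is pressed back into the push rod: 0 = free, 0.008 m = bottomed; spring about 1.5 N/mm with 1.5 N preload. Wanted at the end: about halfway, 0.002 to 0.0073 m (4.5 to 12 N).
- ring_gauge: Bystander: steel ring 52 mm across, 18 mm high, on the table; origin centre of underside.
- lens_cap: Bystander: black cap 48 mm across, 20 mm high, on the table; origin centre of underside.
- stylus_post: Bystander: dark steel post 18 mm across on a 40 mm round foot, 42 mm high; origin centre of underside.
- screwdriver: Bystander: screwdriver 170 mm long lying on the right of the table.
- jar: Bystander: closed jar, 56 mm across, 75 mm high, on the left of the table.
- block: Bystander: wooden block 60 x 50 x 35 mm on the left of the table.
Mind the look-alikes: they are no part of the job. What is shaped like the spacer4 but brown or green is not meant.

How it is judged:
On the way, in this order (a step that is already met when the one before it is completed fails the run):
1. the brace is swung fully home behind the disc (value of joint brace above 1.95 rad), for 0.2 s.
2. a spacer stands in the channel between clamp and disc, with the brace still home (value of joint brace above 1.95 rad and ((x of spacer1 in the frame of fixture between -0.0035 and 0.0035 m and y of spacer1 in the frame of fixture between -0.03 and 0.056 m and z of spacer1 in the frame of fixture between 0.007 and 0.0135 m and angle between spacer1's own z axis and vertical below 0.1 rad and angle between the x axis of spacer1 and the x axis of fixture, either way round below 0.15 rad) or (x of spacer2 in the frame of fixture between -0.0035 and 0.0035 m and y of spacer2 in the frame of fixture between -0.03 and 0.056 m and z of spacer2 in the frame of fixture between 0.007 and 0.0135 m and angle between spacer2's own z axis and vertical below 0.1 rad and angle between the x axis of spacer2 and the x axis of fixture, either way round below 0.15 rad) or (x of spacer3 in the frame of fixture between -0.0035 and 0.0035 m and y of spacer3 in the frame of fixture between -0.03 and 0.056 m and z of spacer3 in the frame of fixture between 0.007 and 0.0135 m and angle between spacer3's own z axis and vertical below 0.1 rad and angle between the x axis of spacer3 and the x axis of fixture, either way round below 0.15 rad) or (x of spacer4 in the frame of fixture between -0.0035 and 0.0035 m and y of spacer4 in the frame of fixture between -0.03 and 0.056 m and z of spacer4 in the frame of fixture between 0.007 and 0.0135 m and angle between spacer4's own z axis and vertical below 0.1 rad and angle between the x axis of spacer4 and the x axis of fixture, either way round below 0.15 rad))), for 0.2 s.
At the end, for the whole second after the job is handed in: Brace within 0.05 rad of its stop; disc in its cradle, square, within 2 mm of its place against the brace; a spacer presses it with over 2 N; nose pressed 2 to 7.3 mm; every spacer upright on the channel floor or the table; robot holds the clamp, touching neither disc nor spacers (value of joint brace above 1.95 rad and y of disc in the frame of fixture between 0.0692 and 0.0735 m and x of disc in the frame of fixture between -0.003 and 0.003 m and z of disc in the frame of fixture between 0.041 and 0.047 m and angle between the y axis of disc and the y axis of fixture, either way round below 0.08 rad and linear speed of disc below 0.01 m/s and (contact force between disc and spacer1 above 2 N or contact force between disc and spacer2 above 2 N or contact force between disc and spacer3 above 2 N or contact force between disc and spacer4 above 2 N) and value of joint nose between 0.002 and 0.0073 m and (contact force between the fingers and clamp above 1 N or contact force between the arm and clamp above 1 N) and ((x of spacer1 in the frame of fixture between -0.0035 and 0.0035 m and y of spacer1 in the frame of fixture between -0.03 and 0.056 m and z of spacer1 in the frame of fixture between 0.007 and 0.0135 m and angle between spacer1's own z axis and vertical below 0.1 rad and angle between the x axis of spacer1 and the x axis of fixture, either way round below 0.15 rad) or (height (world z) of spacer1 below 0.005 m and angle between spacer1's own z axis and vertical below 0.2 rad)) and ((x of spacer2 in the frame of fixture between -0.0035 and 0.0035 m and y of spacer2 in the frame of fixture between -0.03 and 0.056 m and z of spacer2 in the frame of fixture between 0.007 and 0.0135 m and angle between spacer2's own z axis and vertical below 0.1 rad and angle between the x axis of spacer2 and the x axis of fixture, either way round below 0.15 rad) or (height (world z) of spacer2 below 0.005 m and angle between spacer2's own z axis and vertical below 0.2 rad)) and ((x of spacer3 in the frame of fixture between -0.0035 and 0.0035 m and y of spacer3 in the frame of fixture between -0.03 and 0.056 m and z of spacer3 in the frame of fixture between 0.007 and 0.0135 m and angle between spacer3's own z axis and vertical below 0.1 rad and angle between the x axis of spacer3 and the x axis of fixture, either way round below 0.15 rad) or (height (world z) of spacer3 below 0.005 m and angle between spacer3's own z axis and vertical below 0.2 rad)) and ((x of spacer4 in the frame of fixture between -0.0035 and 0.0035 m and y of spacer4 in the frame of fixture between -0.03 and 0.056 m and z of spacer4 in the frame of fixture between 0.007 and 0.0135 m and angle between spacer4's own z axis and vertical below 0.1 rad and angle between the x axis of spacer4 and the x axis of fixture, either way round below 0.15 rad) or (height (world z) of spacer4 below 0.005 m and angle between spacer4's own z axis and vertical below 0.2 rad)) and contact force between each of the fingers, the arm and disc below 0.5 N and contact force between each of the fingers, the arm and spacer1 below 0.5 N and contact force between each of the fingers, the arm and spacer2 below 0.5 N and contact force between each of the fingers, the arm and spacer3 below 0.5 N and contact force between each of the fingers, the arm and spacer4 below 0.5 N); the arm keeps its last pose, push and grip.
It fails at once if a bystander is pushed or carried more than 3 cm (distance of ring_gauge from where it was at the start of the episode above 0.03 m or distance of lens_cap from where it was at the start of the episode above 0.03 m or distance of stylus_post from where it was at the start of the episode above 0.03 m or distance of screwdriver from where it was at the start of the episode above 0.03 m or distance of jar from where it was at the start of the episode above 0.03 m or distance of block from where it was at the start of the episode above 0.03 m).
It fails at once if the disc is lifted out of its cradle (z of disc in the frame of fixture above 0.056 m).
It also fails if it takes over 72 s, if anything falls off the work surface, if the arm or the gripper's body presses on something with over 40 N, if the wrist force passes 120 N, or if a joint passes its speed limit or range.

ROBOT

A 6-joint arm with a two-finger parallel gripper is mounted at the origin on the work surface. World frame = base frame: x ahead of the robot, y to its left, z up, the work surface at z = 0. Lengths are in m, angles in rad, forces in N, time in s.
With the tool pointing down it reaches from about 0.325 to 1 m from the base axis. Payload 5.1 kg.
Tool frame: the origin (TCP) lies between the finger pads; the fingertips stand arm.tip_reach ahead of it and the grasp point (between the pads) lies 11 mm behind it (arm.tip_reach is the distance from the TCP to the fingertips, in m); x points along the fingers, z is the direction in which the jaws open and shut, and the axes are right-handed (so a half turn about x gives the same grasp; the last joint's range is limited). The gripper opens to 85 mm and grips with 20 to 120 N. Pads are 22 mm wide; open, the fingers measure 114 mm over their backs; the gripper's body (76 mm by 85 mm) begins 54 mm behind the grasp point. The pads swing forward as they close: fully open they stand 13 mm farther back than shut.
Start: joints at [-1.308, 0.124, 1.65, -0, 1.367, -0.083], TCP at [0.22, -0.612, 0.239] pointing down, gripper open.
Joint ranges: [-2.61, 2.61], [-1.02, 2.33], [0.03, 2.71], [-1.35, 4.49], [0.32, 2.68], [-2.91, 2.91]. Speed limits (rad/s): [2.57, 2.57, 3.14, 3.14, 3.14, 3.14].

INTERFACE

Orientations are given as a 3x3 rotation matrix whose columns are the frame's x, y, z axes.
In Python, from cell import arm, solver, telemetry, camera, get_calibration, look_for, silhouettes gives the robot as it stands. Calls block until the motion is done:
- arm.movep(position, orientation): joint-space move of the TCP to a pose.
- arm.move_linear(position, rot=None, rate=0.15, max_force=None): straight line of the TCP; rot=None keeps the orientation; rate is the mean speed in m/s. With max_force (N) it stops when the force on the tool has changed by that much, and returns True; else False.
- arm.movej(angles): joint-space move.
- arm.gripper_open() and arm.clamp(): open the fingers fully, or close them until they stop; the grip force is fixed at half the most.
- arm.hold(seconds).
- solver.ik(position, orientation): joint angles nearest the present ones, or None.
- telemetry.read_state(): the state.
- camera(name): name is "scene" or "top"; returns the picture (480x640x3 uint8, blue, green, red); there is no depth.
- get_calibration(name): a dict with "K" (3x3 intrinsics, pixels), "pose" (4x4, takes a point from camera to world coordinates). Camera axes: x right, y up, looking along -z (the intrinsics and any distortion apply to the point x, -y, -z); pixel columns grow to the right and rows downward; lengths in m; the calibration is good to about 2 mm. A picture is of the moment at which its call begins. get_calibration takes no time and is no camera call.
A pose or a line that the arm cannot do raises arm.MotionError and nothing moves.
- arm.hand_in(): hands the job in, once; it reports no verdict.
Trained networks look in the newest picture that a camera, given by its name, has taken for a name from the list of things; names that differ only in an ending like _2 or _b are one class to them, and where a whole thing is asked for, a point or a joint stands for the part that bears it (a point fixed in the world has none). Each returns a list of dicts, best first, with "p" (0 to 1); they miss things now and then, are a little off and sometimes report something else, mostly with a low value. They report only what shows in the picture. A call takes as long as a camera call. They do not tell look-alikes from the thing itself.
- look_for(query, camera): "xyz" ([x, y, z] in m, in world coordinates, good to about 4 mm: the middle of the surface that is visible of it).
- silhouettes(query, camera): "region" (480x640 bool, what is visible of it).
The state is a dict: "time": time; "joint_pos": joint angles; "joint_velocities": joint speeds; "joint_torque": joint torques, N m; "tool_pos": TCP position; "tool_rot": TCP orientation; "wrist_force": force on the tool from outside, world axes, zero at the start; "ft_torque": the same for the moment, N m; "opening": finger opening in m.
Only numpy, scipy, OpenCV 4.12 (cv2) and the standard library are available. Lean on these libraries where they do the work, as an engineer would, in place of code of your own. Each camera call takes 0.05 s, during which the arm holds its last target.

## Working session

There is one attempt and no reset: what is moved stays moved. The work goes in short steps, each a Python script; the robot and the scene stay as the last script left them, time stands still between calls to the robot, and variables do not carry over. Pictures are saved under pics/ and viewed, and the job is handed in when it is done.

```bash
ls; mkdir -p pics; python3 - <<'E'
from cell import arm, solver, telemetry, camera, get_calibration, look_for, silhouettes
import cv2
for n in ("scene","top"):
    cv2.imwrite(f"pics/{n}0.png",camera(n))
    c=get_calibration(n);print(n,c)
s=telemetry.read_state();print(s['time'],s['tool_pos'],s['tool_rot'],s['opening'],arm.tip_reach)
E
```

```text
pics
scene {'K': array([[551.06717119,   0.        , 320.86695331],
       [  0.        , 551.06717119, 234.0344158 ],
       [  0.        ,   0.        ,   1.        ]]), 'pose': array([[-0.60058854, -0.6424058 ,  0.47603382,  1.11136094],
       [ 0.79944589, -0.49245685,  0.34405309,  0.4128029 ],
       [ 0.01340441,  0.58719762,  0.80933261,  1.10807708],
       [ 0.        ,  0.        ,  0.        ,  1.        ]])}
top {'K': array([[606.5264442 ,   0.        , 319.01890491],
       [  0.        , 606.5264442 , 236.48448272],
       [  0.        ,   0.        ,   1.        ]]), 'pose': array([[ 0.02617268,  0.99681712, -0.07530354,  0.38135131],
       [-0.9995154 ,  0.0248248 , -0.01878017, -0.02628495],
       [-0.01685099,  0.07575858,  0.99698379,  1.61595157],
       [ 0.        ,  0.        ,  0.        ,  1.        ]])}
0.1 [ 0.22017192 -0.61099605  0.23815508] [[-4.64084732e-04  9.40804869e-01  3.38948348e-01]
 [ 1.87985101e-03  3.38948607e-01 -9.40803012e-01]
 [-9.99998125e-01  2.00560080e-04 -1.92587385e-03]] 0.08534891754641266 0.008
```

View pics/scene0.png

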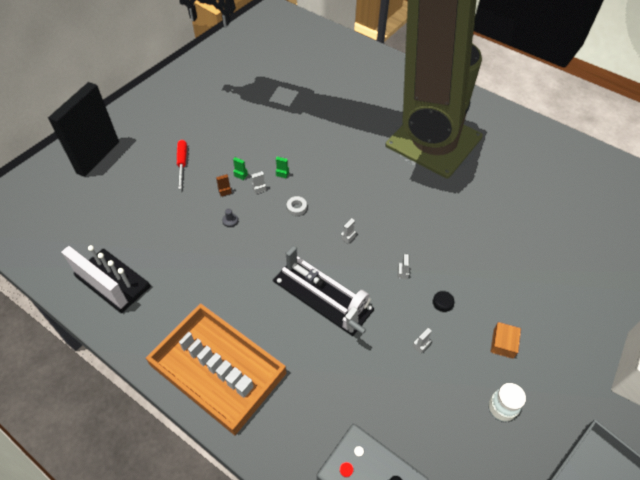

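View pics/top0.png

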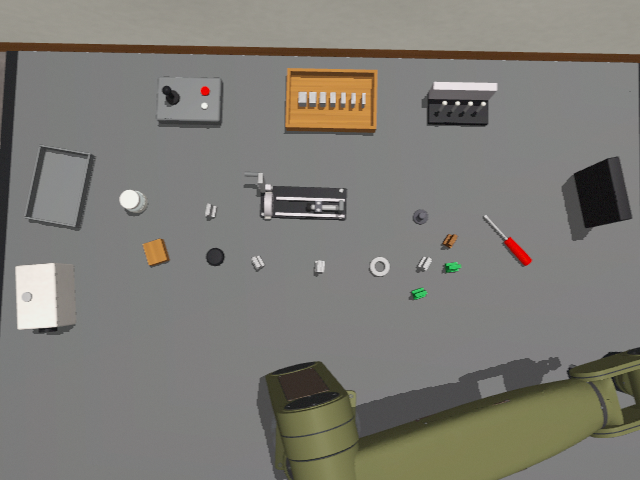

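The top view shows four silver spacers at (211,211), (258,263), (320,267) and (425,264). The look-alikes are brown at (450,240) and green at (453,267) and (419,294), so I exclude those. The fixture is around (303,203), with the brace end on the left. Next I'll enlarge these.

```bash
cat > h.py <<'E'
import numpy as np, cv2
from cell import arm, solver, telemetry, camera, get_calibration, look_for, silhouettes
CAL={n:get_calibration(n) for n in("scene","top")}
def proj(n,P):
    c=CAL[n];P=np.atleast_2d(P);T=np.linalg.inv(c['pose']);q=P@T[:3,:3].T+T[:3,3]
    q=q*[1,-1,-1];u=q@c['K'].T
    return u[:,:2]/u[:,2:]
def ray(n,uv):
    c=CAL[n];d=np.linalg.inv(c['K'])@[uv[0],uv[1],1];d=c['pose'][:3,:3]@(d*[1,-1,-1])
    return c['pose'][:3,3],d/np.linalg.norm(d)
def atz(n,uv,z):
    o,d=ray(n,uv);return o+d*(z-o[2])/d[2]
def tri(uvs,uvt):
    A=[];b=[];
    for n,uv in(("scene",uvs),("top",uvt)):
        o,d=ray(n,uv);M=np.eye(3)-np.outer(d,d);A.append(M);b.append(M@o)
    x=np.linalg.lstsq(np.vstack(A),np.hstack(b),rcond=None)[0];return x
E
python3 - <<'E'
from h import *
t=cv2.imread('pics/top0.png');s=cv2.imread('pics/scene0.png')
a=cv2.resize(t[160:235,235:360],None,fx=6,fy=6,interpolation=cv2.INTER_CUBIC)
cv2.imwrite('pics/ft.png',a)
cv2.imwrite('pics/fs.png',cv2.resize(s[240:340,265:385],None,fx=6,fy=6,interpolation=cv2.INTER_CUBIC))
W=[]
for (u,v) in [(211,211),(258,263),(320,267),(425,264)]:
    W.append(cv2.resize(t[v-14:v+14,u-14:u+14],(200,200),interpolation=cv2.INTER_CUBIC))
W2=[]
for (u,v) in [(425,340),(404,265),(349,230),(259,182)]:
    W2.append(cv2.resize(s[v-14:v+14,u-14:u+14],(200,200),interpolation=cv2.INTER_CUBIC))
cv2.imwrite('pics/sp.png',np.vstack([np.hstack(W),np.hstack(W2)]))
for q in("fixture","spacer1","disc","clamp","handle","brace","nose_face","brace_pin"):
    for n in("scene","top"):
        print(q,n,[(np.round(r['xyz'],3).tolist(),round(r['p'],2)) for r in look_for(q,n)][:8])
print(telemetry.read_state()['time'])
E
```

```text
fixture scene [([0.441, -0.274, 0.033], 0.72), ([0.607, 0.065, 0.008], 0.6)]
fixture top [([0.6, 0.055, 0.01], 0.56)]
spacer1 scene [([0.372, -0.257, 0.032], 0.74), ([0.431, 0.004, 0.026], 0.66), ([0.436, -0.341, 0.028], 0.64), ([0.572, -0.26, 0.007], 0.59), ([0.505, -0.336, 0.027], 0.52), ([0.44, -0.268, 0.032], 0.5), ([0.44, 0.167, 0.018], 0.48)]
spacer1 top [([0.358, -0.259, 0.025], 0.59), ([0.439, -0.271, 0.032], 0.58), ([0.561, 0.287, 0.036], 0.51), ([0.427, 0.159, 0.025], 0.47), ([0.424, -0.003, 0.022], 0.45), ([0.427, -0.163, 0.014], 0.2)]
disc scene [([0.585, 0.139, 0.066], 0.6), ([0.572, 0.291, 0.03], 0.3)]
disc top [([0.581, 0.132, 0.066], 0.71)]
clamp scene [([0.585, -0.022, 0.034], 0.79)]
clamp top [([0.577, -0.006, 0.026], 0.83)]
handle scene [([0.582, -0.046, 0.029], 0.77)]
handle top [([0.583, -0.033, 0.026], 0.47)]
brace scene [([0.604, 0.067, 0.008], 0.7), ([0.651, 0.155, 0.098], 0.63), ([0.584, -0.047, 0.03], 0.26)]
brace top []
nose_face scene [([0.586, 0.033, 0.029], 0.63), ([0.583, -0.046, 0.03], 0.37), ([0.594, 0.49, 0.07], 0.36)]
nose_face top []
brace_pin scene [([0.65, 0.158, 0.098], 0.62)]
brace_pin top [([0.639, 0.154, 0.1], 0.58)]
0.9
```

View pics/ft.png

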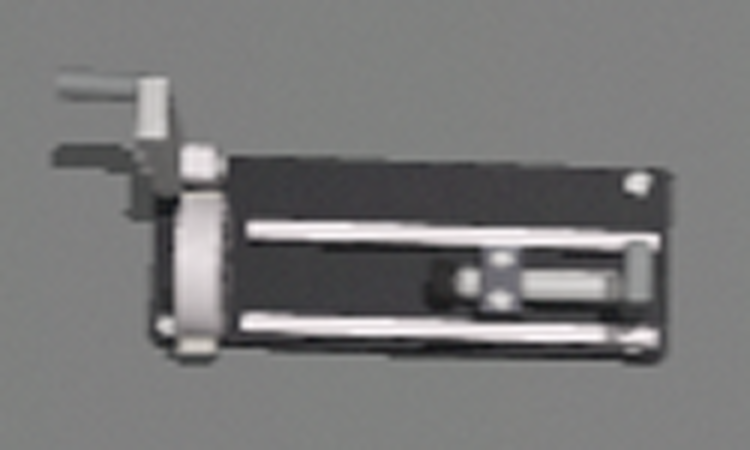

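View pics/fs.png

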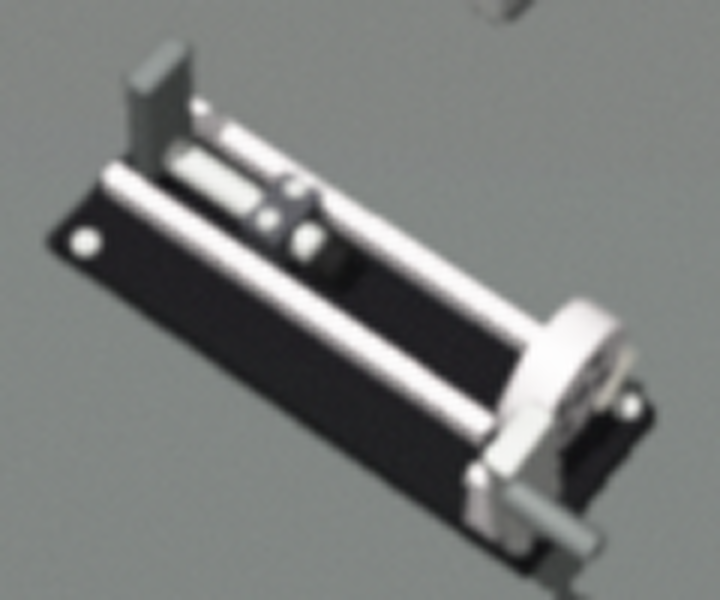

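View pics/sp.png

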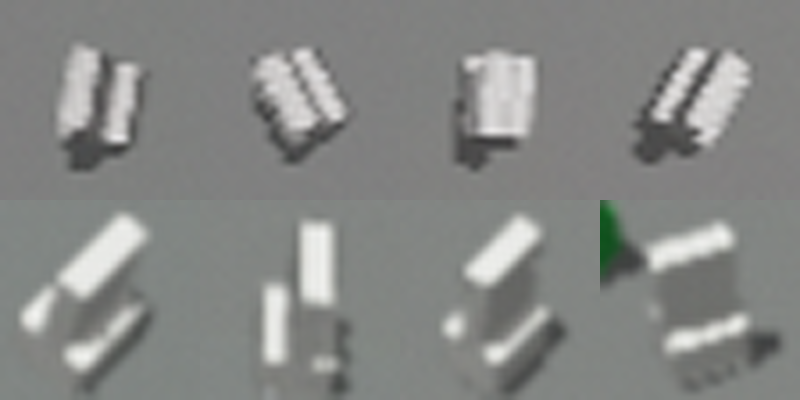

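The crops confirm these four as the silver foot-and-blade pieces. I'll use the three away from the look-alikes: top (211,211), (258,263) and (320,267). Next I'll fit models photometrically in each view to get sub-pixel poses.

```bash
cat > fit.py <<'E'
from h import *
from scipy.optimize import minimize
def box(x0,x1,y0,y1,z0,z1):
    c=np.array([[x,y,z] for x in(x0,x1) for y in(y0,y1) for z in(z0,z1)],float)/1000
    F={'-x':[0,1,3,2],'+x':[4,5,7,6],'-y':[0,1,5,4],'+y':[2,3,7,6],'+z':[1,3,7,5]}
    N={'-x':(-1,0,0),'+x':(1,0,0),'-y':(0,-1,0),'+y':(0,1,0),'+z':(0,0,1)}
    return [(c[F[k]],np.array(N[k],float),k) for k in F]
SP=[box(-15,15,-12,12,0,22),box(-15,15,-5,5,22,60)]
FX=[box(-30,55,-135,95,0,10),box(17,25,-130,52,10,22),box(-25,-17,-130,52,10,22)]
FXcls=[0,1,1]
S=6
def labels(n,boxes,p,roi,z0=0,bycls=None):
    x,y,a=p;R=np.array([[np.cos(a),-np.sin(a),0],[np.sin(a),np.cos(a),0],[0,0,1]])
    u0,v0,u1,v1=roi;L=np.zeros(((v1-v0)*S,(u1-u0)*S),np.uint8)
    cam=CAL[n]['pose'][:3,3];lab=0
    for bi,b in enumerate(boxes):
        vis=[]
        for fi,(c,N,k) in enumerate(b):
            w=c@R.T+[x,y,z0]
            if (cam-w[0])@(R@N)>0: vis.append((-np.linalg.norm(cam-w.mean(0)),w,fi))
        for _,w,fi in sorted(vis,key=lambda t:t[0]):
            q=(proj(n,w)-[u0,v0]+0.5)*S-0.5
            cv2.fillConvexPoly(L,np.round(q*16).astype(np.int32),1+bi*5+fi,cv2.LINE_8,4)
    return L
def cost(n,img,boxes,p,roi,z0=0,mask=None):
    L=labels(n,boxes,p,roi,z0);u0,v0,u1,v1=roi
    g=img[v0:v1,u0:u1].astype(float).mean(2).ravel()
    ids=np.unique(L);A=[]
    for i in ids: A.append(cv2.blur(cv2.resize((L==i).astype(np.float32),(u1-u0,v1-v0),interpolation=cv2.INTER_AREA),(1,1)).ravel())
    A=np.array(A).T
    if mask is not None: m=mask[v0:v1,u0:u1].ravel();A=A[m];g=g[m]
    w=np.linalg.lstsq(A,g,rcond=None)[0];r=A@w-g
    r=np.clip(r,-40,40)
    return (r**2).mean()
def fit(n,img,boxes,p0,roi,z0=0,mask=None,steps=(0.004,0.004,0.1)):
    best=None
    for k in range(3):
        s=np.array(steps)/(1.7**k)
        f=lambda q:cost(n,img,boxes,q,roi,z0,mask)
        st=p0 if best is None else best.x
        sim=np.array([st]+[np.array(st)+s*e*(1 if k%2==0 else -1) for e in np.eye(3)])
        r=minimize(f,st,method='Nelder-Mead',options=dict(initial_simplex=sim,xatol=1e-5,fatol=1e-3,maxiter=150))
        if best is None or r.fun<best.fun: best=r
    return best.x,best.fun
E
cat > r1.py <<'E'
from fit import *
I={n:cv2.imread(f'pics/{n}0.png') for n in CAL}
sp=[(0.561,0.287),(0.427,0.159),(0.424,-0.003),(0.432,-0.27)]
for (x,y) in sp:
    for n in CAL:
        c=proj(n,[x,y,0.03])[0].round().astype(int);h=13
        roi=(c[0]-h,c[1]-h,c[0]+h,c[1]+h)
        rs=[fit(n,I[n],SP,[x,y,a],roi) for a in(-.8,-.4,0,.4,.8)]
        rs.sort(key=lambda r:r[1])
        print(n,[(r[0].round(4).tolist(),round(r[1],1)) for r in rs[:2]])
# fixture: mask out disc/brace/clamp area
for n in CAL:
    c=proj(n,np.array([[.6,.06,0]]))[0]
    P=proj(n,[[.5,-.12,0],[.5,.2,0],[.7,-.12,0],[.7,.2,0]])
    roi=tuple(P.min(0).astype(int))+tuple(P.max(0).astype(int))
    rs=[fit(n,I[n],FX,[.59,.06,a],roi,steps=(.01,.01,.05)) for a in(-.04,0,.04)]
    rs.sort(key=lambda r:r[1]);print('fix',n,[(r[0].round(4).tolist(),round(r[1],1)) for r in rs])
    # masked refit
    m=np.zeros((480,640),np.uint8)
    p=rs[0][0];a=p[2];R=np.array([[np.cos(a),-np.sin(a)],[np.sin(a),np.cos(a)]])
    def w(l): l=np.array(l)/1000.;return np.c_[l[:,:2]@R.T+p[:2],l[:,2]]
    hull=lambda l: cv2.fillConvexPoly(m,cv2.convexHull(proj(n,w(l)).astype(np.float32)).round().astype(np.int32),1)
    hull([(X,Y,Z) for X in(-32,32) for Y in(56,130) for Z in(10,76)])
    hull([(X,Y,Z) for X in(-32,110) for Y in(62,132) for Z in(0,110)])
    hull([(X,Y,Z) for X in(-16,16) for Y in(-133,20) for Z in(10,36)])
    hull([(X,Y,Z) for X in(-16,16) for Y in(-140,-90) for Z in(10,82)])
    hull([(X,Y,Z) for X in(-45,-30) for Y in(-135,95) for Z in(0,)])
    r=fit(n,I[n],FX,p,roi,mask=(m==0),steps=(.004,.004,.02));print('masked',r[0].round(4),r[1])
    L=labels(n,FX,r[0],roi);u0,v0,u1,v1=roi
    e=(cv2.morphologyEx(L,cv2.MORPH_GRADIENT,np.ones((2,2)))>0)
    im=cv2.resize(I[n][v0:v1,u0:u1],None,fx=S,fy=S,interpolation=cv2.INTER_CUBIC);im[e]=(0,0,255)
    mm=cv2.resize(m[v0:v1,u0:u1],None,fx=S,fy=S)>0;im[mm]=im[mm]*.7+np.array([60,0,0])
    k=min(1,800/im.shape[1],600/im.shape[0]);cv2.imwrite(f'pics/fitfx_{n}.png',cv2.resize(im,None,fx=k,fy=k,interpolation=cv2.INTER_AREA))
E
python3 r1.py
```

```text
scene [([0.5678, 0.2932, -0.163], np.float64(147.7)), ([0.558, 0.2855, -0.3343], np.float64(270.6))]
top [([0.5631, 0.2938, -0.1244], np.float64(83.4)), ([0.5655, 0.3015, -0.1463], np.float64(162.7))]
scene [([0.4342, 0.1641, 0.5536], np.float64(110.5)), ([0.4216, 0.1637, 0.6501], np.float64(212.0))]
top [([0.4302, 0.164, 0.5354], np.float64(126.6)), ([0.4302, 0.1638, 0.524], np.float64(127.2))]
scene [([0.4277, 0.0008, -0.0567], np.float64(104.1)), ([0.4278, 0.0008, -0.0532], np.float64(104.4))]
top [([0.4234, -0.0019, -0.0553], np.float64(129.2)), ([0.4235, -0.0021, -0.0595], np.float64(130.8))]
scene [([0.4427, -0.2747, -0.504], np.float64(97.4)), ([0.4428, -0.2747, -0.5048], np.float64(97.5))]
top [([0.4389, -0.2744, -0.5166], np.float64(103.5)), ([0.4389, -0.2744, -0.5172], np.float64(103.7))]
fix scene [([0.61, 0.0683, -0.0069], np.float64(247.2)), ([0.5984, 0.0637, -0.0054], np.float64(251.2)), ([0.5982, 0.0653, -0.008], np.float64(251.4))]
masked [ 0.6168  0.0693 -0.0086] 97.71776072810425
fix top [([0.5809, 0.0695, -0.0098], np.float64(236.5)), ([0.5926, 0.0695, -0.0193], np.float64(385.6)), ([0.5927, 0.0694, -0.0191], np.float64(385.6))]
masked [ 0.5808  0.069  -0.0102] 24.895842066678195
```

```bash
sed -i 's/for n in CAL:\n    c=proj(n,np.array/&/; s/\[.59,.06,a\]/[.584,.069,a]/; s/steps=(.01,.01,.05)/steps=(.004,.004,.02)/; s/^sp=.*/sp=[]/' r1.py; python3 r1.py
```

```text
fix scene [([0.5838, 0.0684, -0.0104], np.float64(223.7)), ([0.5837, 0.069, -0.0093], np.float64(224.1)), ([0.5837, 0.069, -0.0092], np.float64(224.1))]
masked [ 0.5848  0.07   -0.0093] 59.4278055048982
fix top [([0.5809, 0.0698, -0.0095], np.float64(236.5)), ([0.5809, 0.0697, -0.0099], np.float64(236.5)), ([0.5926, 0.0695, -0.0184], np.float64(385.7))]
masked [ 0.5809  0.0693 -0.0106] 24.98240520164382
```

```bash
python3 -c "
import cv2,numpy as np
a=cv2.imread('pics/fitfx_scene.png');b=cv2.imread('pics/fitfx_top.png');print(a.shape,b.shape)"
```

```text
(600, 724, 3) (456, 732, 3)
```

View pics/fitfx_scene.png

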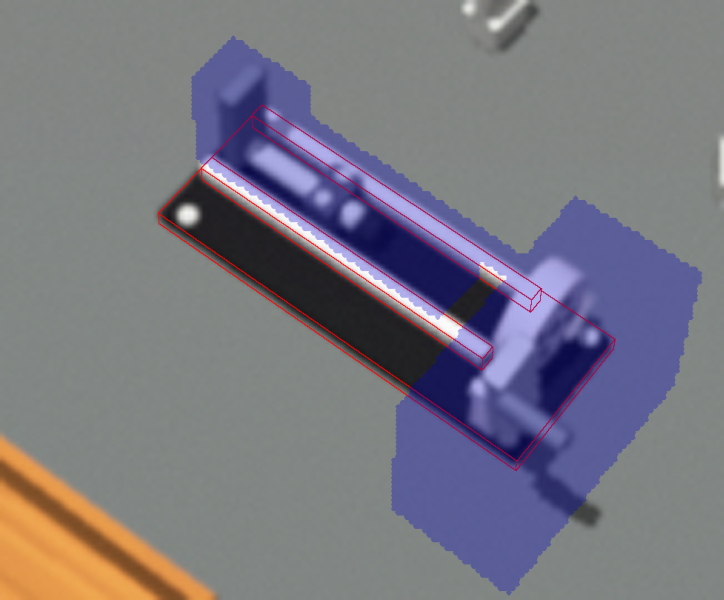

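View pics/fitfx_top.png

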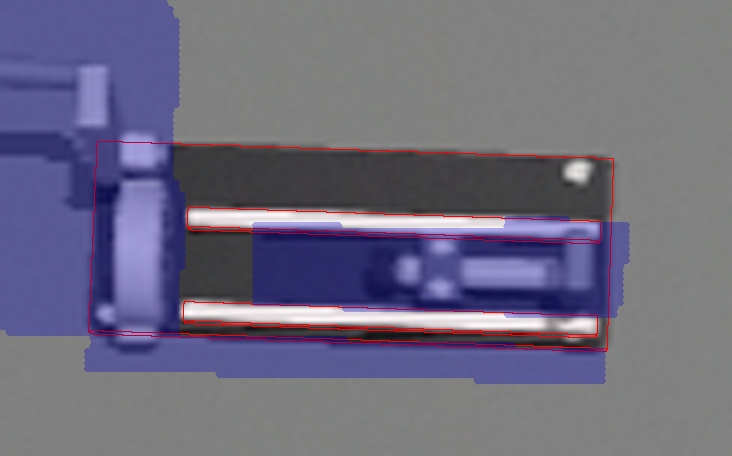

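Both overlays fit. The cameras differ from each other by a constant ~(4, 1) mm, so I'll use the average. Next are the handle (top (340.8,204.3), scene (290.8,250.6)) and the pin (top (250.9,174.1), scene (357.1,325.9)).

```bash
cat >> h.py <<'E'
FP=np.array([.5828,.0697]);FA=-.0100
def FR(a=None):
    a=FA if a is None else a
    return np.array([[np.cos(a),-np.sin(a),0],[np.sin(a),np.cos(a),0],[0,0,1.]])
def loc(P): return FR().T@(np.array(P)-[FP[0],FP[1],0])
def wld(P): return FR()@np.array(P)+[FP[0],FP[1],0]
E
python3 - <<'E'
from h import *
h=tri((290.8,250.6),(340.8,204.3));p=tri((357.1,325.9),(250.9,174.1))
l=loc(h);print('handle',h,l,'gap',62-(l[1]*1000+90));
l=loc(p);print('pin',p,l,np.hypot(l[0]-.046,l[2]-.034),np.arctan2(l[2]-.034,l[0]-.046)-.92)
for n,uv in(('scene',(290.8,250.6)),('top',(340.8,204.3))): print(n,loc(atz(n,uv,.08)))
E
```

```text
handle [ 0.58207002 -0.05152076  0.07561103] [ 0.00048225 -0.121222    0.07561103] gap 93.22200216079149
pin [0.65220669 0.17891873 0.09072471] [0.06831105 0.10990732 0.09072471] 0.06095470418750267 0.2760604676088215
scene [ 0.00318291 -0.11999801  0.08      ]
top [-0.00061077 -0.12041654  0.08      ]
```

The gap is about 93 mm, so two spacers would leave 44–45 mm, more than the 40 mm travel. That means three spacers. The brace is at about 0.28 rad. I'll push the pin over with closed fingers, first sideways and then from above.

```bash
cat >> h.py <<'E'
def ROT(psi):
    c,s=np.cos(psi),np.sin(psi)
    return np.array([[0,-s,c],[0,c,s],[-1,0,0.]])
def st(msg=''):
    s=telemetry.read_state();print(msg,'t%.2f'%s['time'],'pos',np.round(s['tool_pos'],4),'loc',np.round(loc(s['tool_pos']),4),'F',np.round(s['wrist_force'],1),'open %.4f'%s['opening'])
    return s
def L(x,y,z,**k): return arm.move_linear(wld([x/1000,y/1000,z/1000]),**k)
E
python3 - <<'E'
from h import *
for psi in(FA,FA+np.pi):
    for P in [(110,114,180),(-14,114,60),(0,40,46),(0,-120,57)]:
        j=solver.ik(wld(np.array(P)/1000),ROT(psi));print(psi,P,None if j is None else np.round(j,2))
E
```

```text
-0.01 (110, 114, 180) [ 0.18  0.31  1.54 -0.    1.3   0.19]
-0.01 (-14, 114, 60) [ 0.22  0.19  1.9  -0.    1.05  0.23]
-0.01 (0, 40, 46) [ 0.1   0.2   1.92 -0.    1.03  0.11]
-0.01 (0, -120, 57) [-0.18  0.16  1.94 -0.    1.04 -0.17]
3.1315926535897933 (110, 114, 180) None
3.1315926535897933 (-14, 114, 60) None
3.1315926535897933 (0, 40, 46) None
3.1315926535897933 (0, -120, 57) None
```

```bash
python3 - <<'E'
from h import *
arm.clamp()
st('closed')
arm.movep(wld([.112,.114,.15]),ROT(FA)); st('above')
L(112,114,79,rate=.2)
s0=st('down')
r=L(60,114,79,rate=.1,max_force=1.5);st('contact %s'%r)
r=L(24,114,79,rate=.12,max_force=30);st('pushed %s'%r)
cv2.imwrite('pics/s1.png',camera('scene'));cv2.imwrite('pics/t1.png',camera('top'))
s=cv2.imread('pics/s1.png');t=cv2.imread('pics/t1.png')
cv2.imwrite('pics/c1.png',np.hstack([cv2.resize(s[240:350,280:400],(400,367)),cv2.resize(t[130:240,230:350],(400,367))]))
E
```

```text
closed t1.67 pos [ 0.2203 -0.6115  0.2393] loc [-0.3557 -0.6848  0.2393] F [-0.2 -0.4  0.1] open 0.0001
above t4.92 pos [0.6962 0.1817 0.1502] loc [0.1123 0.1131 0.1502] F [ 0.5 -1.1  0.3] open 0.0000
down t5.42 pos [0.696  0.1823 0.0789] loc [0.112  0.1137 0.0789] F [-0.7  0.5  0.7] open 0.0003
contact True t5.64 pos [0.6932 0.1827 0.0807] loc [0.1093 0.1141 0.0807] F [ 0.7 -1.  -0.2] open -0.0001
pushed False t6.49 pos [0.6084 0.1835 0.0793] loc [0.0244 0.114  0.0793] F [-0.4  0.3 -0.4] open 0.0002
```

View pics/c1.png

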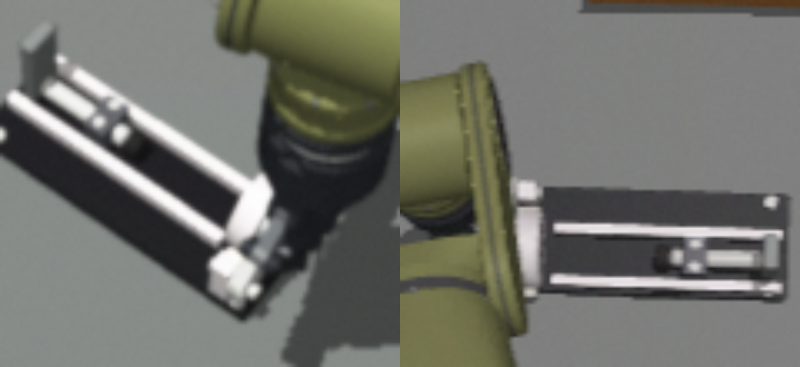

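The brace has moved over with the pusher (scene crop around (270,230)). Now I'll press it home from above.

```bash
python3 - <<'E'
from h import *
L(30,114,79,rate=.1); L(32,114,116,rate=.2); L(4,114,112,rate=.15)
st('over')
r=L(-13,114,66,rate=.06,max_force=25);st('mid %s'%r)
r=L(-14,114,55,rate=.02,max_force=15);st('press %s'%r)
L(-14,114,110,rate=.25)
arm.gripper_open()
arm.movep(wld([-.10,.17,.20]),ROT(FA));st()
s=camera('scene');t=camera('top')
cv2.imwrite('pics/s2.png',s);cv2.imwrite('pics/t2.png',t)
cv2.imwrite('pics/c2.png',np.hstack([cv2.resize(s[240:350,280:400],(400,367)),cv2.resize(t[130:240,230:350],(400,367))]))
E
```

```text
over t7.52 pos [0.587  0.1835 0.1107] loc [0.0031 0.1139 0.1107] F [0.6 0.2 0.5] open 0.0002
mid False t8.48 pos [0.5714 0.1838 0.0662] loc [-0.0126  0.114   0.0662] F [ 0.4 -0.4  0.8] open 0.0000
press True t8.88 pos [0.5711 0.1839 0.0618] loc [-0.0129  0.1141  0.0618] F [-1.4 -0.5  7.1] open -0.0002
 t10.62 pos [0.4846 0.2405 0.1996] loc [-0.0999  0.1698  0.1996] F [ 0.2 -0.6  0.4] open 0.0853
```

View pics/c2.png

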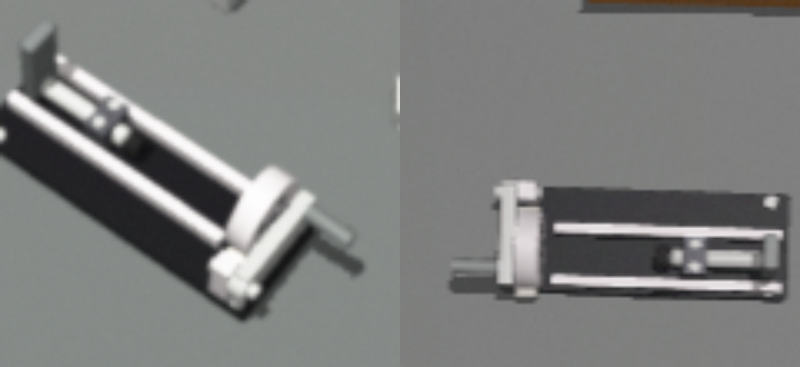

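The brace is home: the pin top was met at 53.8 mm (54 expected), and both views show the bar level behind the disc. Now for the first spacer, gripped across its width.

```bash
cat >> h.py <<'E'
GZ=.036
def pick(x,y,a,up=.13):
    arm.movep([x,y,up],ROT(a)); arm.move_linear([x,y,GZ],rate=.15); st('at')
    arm.clamp(); s=st('gripped')
    arm.move_linear([x,y,up],rate=.2)
def over(y,dx=0.): arm.movep(wld([dx,y,.13]),ROT(FA))
E
python3 - <<'E'
from h import *
pick(.5655,.2935,-.145)
over(.040)
L(0,40,64,rate=.15); arm.hold(.15); st('pre')
s=camera('scene');t=camera('top');cv2.imwrite('pics/s3.png',s);cv2.imwrite('pics/t3.png',t)
cv2.imwrite('pics/c3.png',np.hstack([cv2.resize(s[220:340,270:400],(400,369),interpolation=cv2.INTER_CUBIC),cv2.resize(t[130:240,230:350],(400,369))]))
E
```

```text
at t12.04 pos [0.5663 0.2938 0.0375] loc [-0.0187  0.2239  0.0375] F [-0.3 -0.4 -0.2] open 0.0853
gripped t12.60 pos [0.5659 0.2937 0.0367] loc [-0.0192  0.2238  0.0367] F [-1.2  0.6  3.4] open 0.0288
pre t14.72 pos [0.5845 0.1101 0.0658] loc [0.0013 0.0404 0.0658] F [-0.5  0.1 -1.8] open 0.0287
```

View pics/c3.png

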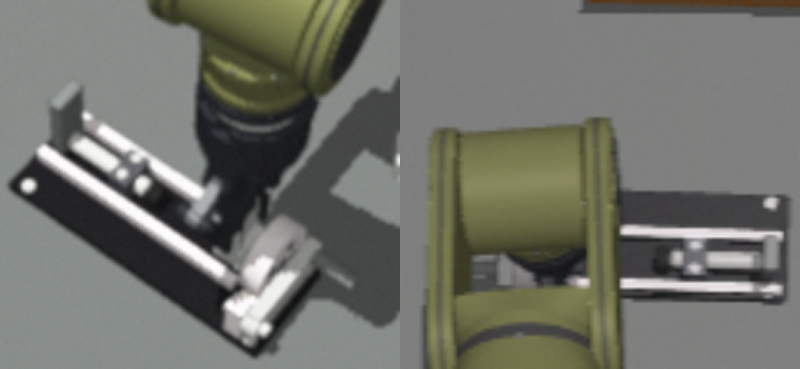

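```bash
python3 - <<'E'
from h import *
for i in range(5): st()
r=L(0,40,44,rate=.04,max_force=7);s=st('low %s'%r)
E
```

```text
t14.82 pos [0.5842 0.1099 0.0654] loc [0.001  0.0402 0.0654] F [ 1.2  0.5 -2.3] open 0.0291
 t14.82 pos [0.5842 0.1099 0.0654] loc [0.001  0.0402 0.0654] F [ 1.2  0.5 -2.3] open 0.0291
 t14.82 pos [0.5842 0.1099 0.0654] loc [0.001  0.0402 0.0654] F [ 1.2  0.5 -2.3] open 0.0291
 t14.82 pos [0.5842 0.1099 0.0654] loc [0.001  0.0402 0.0654] F [ 1.2  0.5 -2.3] open 0.0291
 t14.82 pos [0.5842 0.1099 0.0654] loc [0.001  0.0402 0.0654] F [ 1.2  0.5 -2.3] open 0.0291
low True t15.28 pos [0.5827 0.1096 0.0464] loc [-0.0005  0.0399  0.0464] F [-1.2 -0.6  3.8] open 0.0288
```

The spacer reached the floor at 46.4 mm, so it is in the channel. I'll release it, fetch the second and look from there.

```bash
python3 - <<'E'
from h import *
arm.gripper_open(); L(0,40,130,rate=.25)
arm.movep([.4322,.164,.13],ROT(.545)); 
s=camera('scene');t=camera('top');cv2.imwrite('pics/s4.png',s);cv2.imwrite('pics/t4.png',t)
cv2.imwrite('pics/c4.png',np.hstack([cv2.resize(s[220:340,270:400],(400,369),interpolation=cv2.INTER_CUBIC),cv2.resize(t[150:220,250:326],(400,369),interpolation=cv2.INTER_CUBIC)]))
st()
E
```

```text
t17.13 pos [0.4334 0.1637 0.1301] loc [-0.1503  0.0925  0.1301] F [ 0.7  0.7 -0.6] open 0.0852
```

View pics/c4.png

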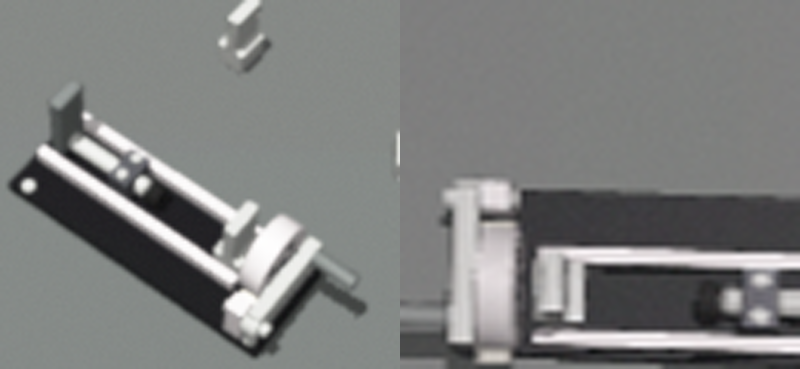

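Spacer 1 stands upright between the rails in both views: scene crop (240,230), top crop (560,285). Now the second.

```bash
cat > place.py <<'E'
from h import *
import sys
x,y,a,ly=map(float,sys.argv[1:5]);k=sys.argv[5]
pick(x,y,a); over(ly/1000); L(0,ly,66,rate=.15); arm.hold(.1)
r=L(0,ly,44,rate=.05,max_force=7);s=st('low %s'%r)
if s['tool_pos'][2]>.050: print('NOT SEATED');sys.exit()
arm.gripper_open(); L(0,ly,130,rate=.25)
arm.movep([.4255,-.0005,.13],ROT(-.056))
s=camera('scene');t=camera('top');cv2.imwrite(f'pics/s{k}.png',s);cv2.imwrite(f'pics/t{k}.png',t)
cv2.imwrite(f'pics/c{k}.png',np.hstack([cv2.resize(s[220:340,270:400],(400,369),interpolation=cv2.INTER_CUBIC),cv2.resize(t[150:220,250:326],(400,369),interpolation=cv2.INTER_CUBIC)]))
st()
E
python3 place.py .4322 .164 .545 14 5
```

```text
at t18.16 pos [0.4329 0.1642 0.0367] loc [-0.1509  0.093   0.0367] F [0.1 1.  0. ] open 0.0851
gripped t18.72 pos [0.4327 0.1641 0.0367] loc [-0.151   0.0929  0.0367] F [-0.9 -0.7  3.3] open 0.0286
low True t21.04 pos [0.5843 0.0839 0.0577] loc [0.0013 0.0142 0.0577] F [-2.   0.5  5.6] open 0.0291
NOT SEATED
```

```bash
ls pics/c5.png
```

```text
ls: cannot access 'pics/c5.png': No such file or directory
```

```bash
python3 - <<'E'
from h import *
s=telemetry.read_state();print(s['ft_torque'],s['wrist_force'])
s=camera('scene');t=camera('top');cv2.imwrite('pics/s6.png',s);cv2.imwrite('pics/t6.png',t)
cv2.imwrite('pics/c6.png',cv2.resize(s[265:325,300:380],None,fx=9,fy=9,interpolation=cv2.INTER_CUBIC))
E
```

```text
[0.01346188 0.35067374 0.03710757] [-2.04245826  0.48193875  5.5569527 ]
```

View pics/c6.png

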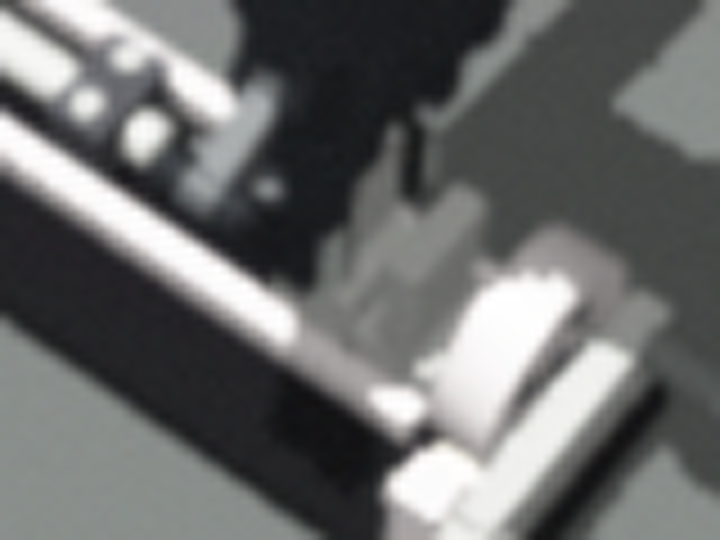

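It stopped on a rail top (57.7 mm). I'll check offline where spacer 1 stands relative to the rails.

```bash
python3 - <<'E'
from fit import *
for n,k in(('scene','s4'),('top','t4')):
    img=cv2.imread(f'pics/{k}.png')
    w=wld([0,.040,.0]); F=FP if 0 else None
    # fixture refit using this view's own pose
    pf={'scene':(.5848,.0700,-.0093),'top':(.5809,.0693,-.0106)}[n]
    R=FR(pf[2]);
    boxes=FX+[box(-15+0,15,28,52,10,32),box(-15,15,35,45,32,70)]
    def shifted(dx,dy,da):
        c=np.array([0,.040]);Q=FR(da)[:2,:2]
        out=[]
        for b in boxes[3:]:
            nb=[]
            for (v,N,kk) in b:
                v=v.copy();v[:,:2]=(v[:,:2]-c)@Q.T+c+[dx,dy];nb.append((v,FR(da)@N,kk))
            out.append(nb)
        return FX+out
    P=proj(n,np.array([R@np.array(q)/1000+[pf[0],pf[1],0] for q in[(-24,24,10),(24,24,10),(-24,53,10),(24,53,10),(-24,24,70),(24,50,70)]]))
    roi=tuple(P.min(0).astype(int)-1)+tuple(P.max(0).astype(int)+2)
    f=lambda q:cost(n,img,shifted(q[0],q[1],q[2]*20),pf,roi)
    best=None
    for x0 in(-.002,0,.002):
      r=minimize(f,[x0,0,0],method='Nelder-Mead',options=dict(initial_simplex=[[x0,0,0],[x0+.0015,0,0],[x0,.002,0],[x0,0,.002]],xatol=1e-5,fatol=1e-3))
      print(n,r.x*[1000,1000,20],r.fun)
E
```

```text
scene [-0.47073399 -0.46015889  0.00351697] 661.5987688131961
scene [-0.40027096 -0.40471839  0.00733912] 661.5895716617073
scene [-0.56997306 -0.64255706  0.03182737] 664.3623729664349
top [1.32232971 0.01681118 0.05032026] 248.9732180635983
top [0.87919416 0.16203598 0.03891569] 246.3264840887498
top [1.4535497  0.6039327  0.02842483] 245.68423869422287
```

Spacer 1 is near centre, perhaps slightly toward +x. I'll retry with small x shifts.

```bash
python3 - <<'E'
from h import *
for dx in(-1.3,1.3,-2.5):
    L(dx,14,63,rate=.08); arm.hold(.1); st('up dx%s'%dx)
    r=L(dx,14,44,rate=.05,max_force=7);s=st('low %s'%r)
    if s['tool_pos'][2]<.050: print('SEATED');break
E
```

```text
up dx-1.3 t21.49 pos [0.5813 0.0837 0.0626] loc [-0.0016  0.014   0.0626] F [-0.5 -1.  -0.9] open 0.0288
low True t21.87 pos [0.5821 0.0838 0.046 ] loc [-0.0008  0.0141  0.046 ] F [-0.3  0.2  2.5] open 0.0290
SEATED
```

```bash
python3 - <<'E'
from h import *
arm.gripper_open(); L(-1.3,14,130,rate=.25)
arm.movep([.4255,-.0005,.13],ROT(-.056))
s=camera('scene');t=camera('top');k=7
cv2.imwrite(f'pics/s{k}.png',s);cv2.imwrite(f'pics/t{k}.png',t)
cv2.imwrite(f'pics/c{k}.png',np.hstack([cv2.resize(s[220:340,270:400],(400,369),interpolation=cv2.INTER_CUBIC),cv2.resize(t[150:220,250:326],(400,369),interpolation=cv2.INTER_CUBIC)]))
st()
E
```

```text
t23.78 pos [ 4.267e-01 -2.000e-04  1.302e-01] loc [-0.1554 -0.0715  0.1302] F [ 0.8  0.  -0.7] open 0.0852
```

View pics/c7.png

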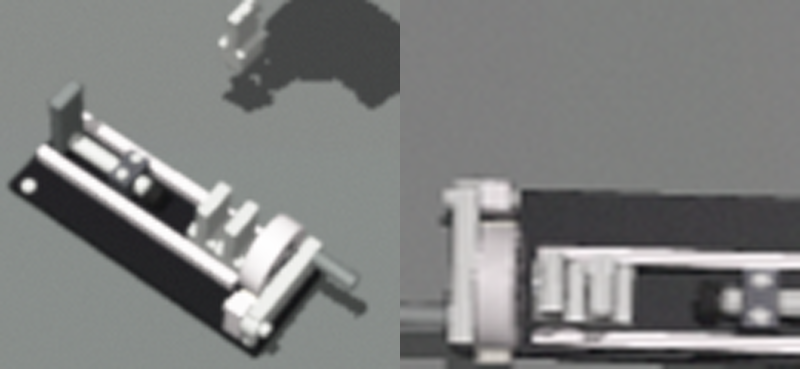

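Two spacers stand in the channel with a clear gap to the nose, whose dark tip starts at about top crop (697,300). Third spacer, with x shift −1 mm.

```bash
python3 - <<'E'
from h import *
import sys
arm.move_linear([.4255,-.0005,GZ],rate=.15); arm.clamp(); st('grip'); arm.move_linear([.4255,-.0005,.13],rate=.2)
arm.movep(wld([-.001,-.0115,.13]),ROT(FA))
for dx in(-1.,-2.,.3,1.5):
    L(dx,-11.5,64,rate=.12); arm.hold(.1); st('up dx%s'%dx)
    r=L(dx,-11.5,44,rate=.05,max_force=7);s=st('low %s'%r)
    if s['tool_pos'][2]<.050: print('SEATED');break
else: sys.exit()
arm.gripper_open(); L(dx,-11.5,130,rate=.25)
arm.movep(wld([-.001,-.1205,.15]),ROT(FA))
s=camera('scene');t=camera('top');k=8
cv2.imwrite(f'pics/s{k}.png',s);cv2.imwrite(f'pics/t{k}.png',t)
cv2.imwrite(f'pics/c{k}.png',np.hstack([cv2.resize(s[220:340,270:400],(400,369),interpolation=cv2.INTER_CUBIC),cv2.resize(t[150:220,250:326],(400,369),interpolation=cv2.INTER_CUBIC)]))
st()
E
```

```text
grip t25.12 pos [ 0.4259 -0.0006  0.0367] loc [-0.1562 -0.0718  0.0367] F [-1.1  0.3  4.5] open 0.0292
up dx-1.0 t27.24 pos [0.5827 0.0581 0.0655] loc [-0.     -0.0116  0.0655] F [-0.1 -0.3 -1.6] open 0.0289
low True t27.63 pos [0.5817 0.0582 0.0464] loc [-0.001  -0.0115  0.0464] F [-1.   0.1  3.6] open 0.0290
SEATED
 t29.32 pos [ 0.5796 -0.0501  0.1483] loc [-0.002  -0.1198  0.1483] F [-1.   1.8  0. ] open 0.0856
```

View pics/c8.png

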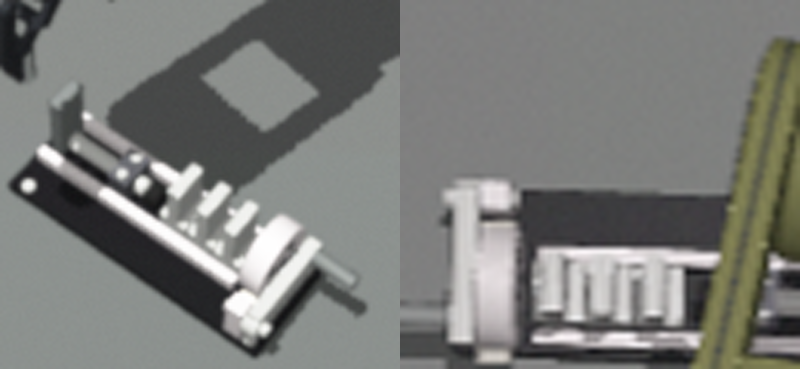

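Three spacers stand upright (scene crop (185,190), (212,205), (240,225)). Now I'll grip the handle across its width.

```bash
cat >> h.py <<'E'
def avgF(n=10):
    F=[];P=[]
    for i in range(n):
        arm.hold(.03);s=telemetry.read_state();F.append(s['wrist_force']);P.append(loc(s['tool_pos']))
    return np.mean(F,0),np.mean(P,0)
E
python3 - <<'E'
from h import *
L(-1,-120.5,56,rate=.15); print(avgF(6))
arm.clamp(); st('grip'); print(avgF(8))
for y in(-112,-106,-102):
    r=L(-1,y,56,rate=.05,max_force=20);F,P=avgF(6);print(y,r,F.round(2),P.round(4))
st()
E
```

```text
(array([ 0.19037954, -0.05662449,  0.20866982]), array([ 0.00015708, -0.12056882,  0.057545  ]))
grip t30.86 pos [ 0.5803 -0.0508  0.0563] loc [-0.0013 -0.1206  0.0563] F [-4.1  0.9  4.2] open 0.0272
(array([-4.61744528,  0.14489367,  5.26378133]), array([-0.0013033 , -0.1205626 ,  0.05625175]))
-112 False [-4.38 -0.87  5.19] [-0.0013 -0.1122  0.0562]
-106 False [-4.66 -1.65  5.55] [-0.0013 -0.1063  0.0563]
-102 False [-4.85 -2.03  5.74] [-0.0013 -0.1025  0.0563]
 t32.56 pos [ 0.5805 -0.0327  0.0563] loc [-0.0013 -0.1025  0.0563] F [-5.2 -2.1  4.6] open 0.0271
```

```bash
python3 - <<'E'
from h import *
y=-102
while y<-88:
    y+=1
    r=L(-1,y,56,rate=.03,max_force=20);F,P=avgF(5);print(y,r,F.round(2),P.round(4))
    if F[1]<-8: break
st()
s=camera('scene');cv2.imwrite('pics/s9.png',s);t=camera('top')
cv2.imwrite('pics/c9.png',np.hstack([cv2.resize(s[220:340,270:400],(400,369),interpolation=cv2.INTER_CUBIC),cv2.resize(t[150:220,250:326],(400,369),interpolation=cv2.INTER_CUBIC)]))
E
```

```text
-101 False [-4.93 -4.3   5.08] [-0.0013 -0.1019  0.0563]
-100 False [-4.78 -4.33  5.16] [-0.0013 -0.1012  0.0563]
-99 False [-4.64 -5.32  5.08] [-0.0013 -0.1003  0.0563]
-98 False [-4.97 -5.85  5.23] [-0.0013 -0.0994  0.0563]
-97 False [-5.1  -5.96  5.59] [-0.0013 -0.0985  0.0563]
-96 False [-5.08 -7.08  5.51] [-0.0013 -0.0977  0.0563]
-95 False [-5.13 -7.79  5.29] [-0.0013 -0.097   0.0563]
-94 False [-5.22 -8.74  4.63] [-0.0013 -0.0963  0.0563]
 t35.89 pos [ 0.5806 -0.0266  0.0563] loc [-0.0013 -0.0963  0.0563] F [-5.3 -8.7  4.8] open 0.0273
```

View pics/c9.png

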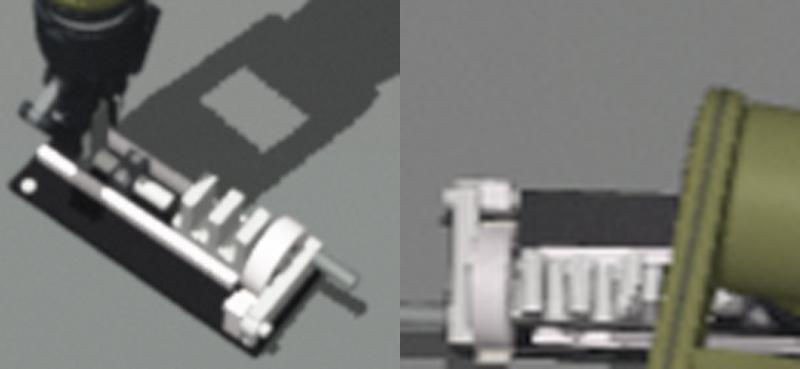

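The arm yields about 4 N/mm. By force, the nose is at roughly 3.2 mm (8.8 N total minus about 2.6 N rod spring). I'll step on toward about 11 N and check the stiffness slope and the final picture.

```bash
python3 - <<'E'
from h import *
y=-94
while y<-89:
    y+=1
    r=L(-1,y,56,rate=.03,max_force=20);F,P=avgF(12);print(y,r,F.round(2),P.round(5))
    if F[1]<-10.8: break
st()
s=camera('scene');cv2.imwrite('pics/s10.png',s);t=camera('top');cv2.imwrite('pics/t10.png',t)
cv2.imwrite('pics/c10.png',cv2.resize(s[265:325,300:380],None,fx=9,fy=9,interpolation=cv2.INTER_CUBIC))
cv2.imwrite('pics/d10.png',cv2.resize(t[180:220,255:315],None,fx=12,fy=12,interpolation=cv2.INTER_CUBIC))
E
```

```text
-93 False [-5.21 -9.82  5.1 ] [-0.00128 -0.09559  0.0563 ]
-92 False [ -5.32 -10.88   4.84] [-0.00129 -0.09488  0.0563 ]
 t37.29 pos [ 0.5806 -0.0252  0.0563] loc [-0.0013 -0.0949  0.0563] F [ -4.5 -11.2   5.2] open 0.0269
```

View pics/c10.png

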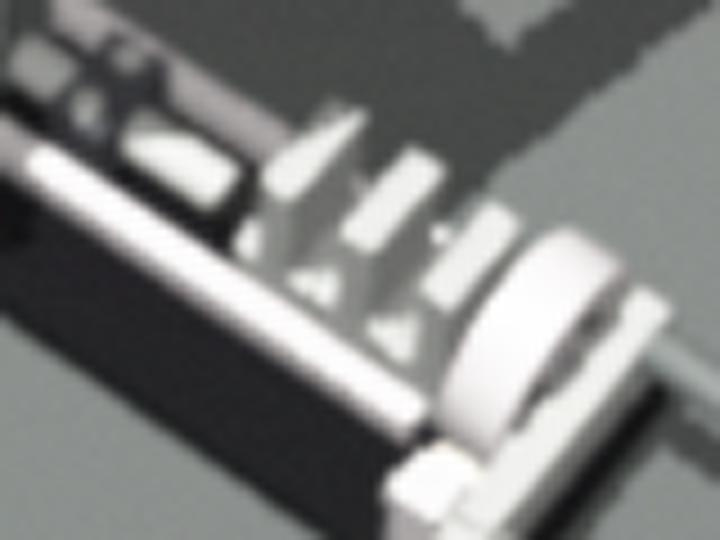

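View pics/d10.png

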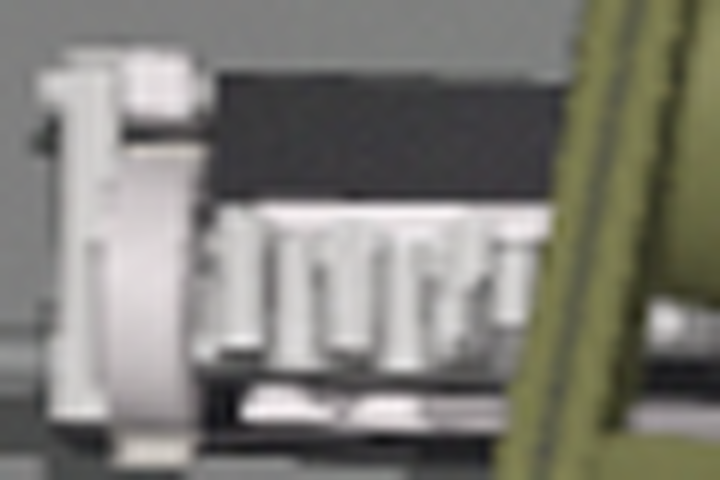

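The clamp-side spacer looks slightly turned in both crops: scene (315,150), top (460,290). I'll zoom in with more contrast.

```bash
python3 - <<'E'
from h import *
s=cv2.imread('pics/s10.png');t=cv2.imread('pics/t10.png')
a=cv2.resize(s[270:310,318:362],None,fx=18,fy=18,interpolation=cv2.INTER_LANCZOS4)[:600]
# overlay expected spacers: stack from face 62
def spc(y,yaw=0):
    c=np.array([0,y,0]);Q=FR(yaw)
    b=np.array([(X,Y,Z) for (X,Y,Z) in [(-15,-5,70),(15,-5,70),(15,5,70),(-15,5,70)]],float)
    return b@Q.T+c
for off,(n,im,o,f) in enumerate((('scene',s,(318,270),18),('top',t,(265,185),16))):
    im2=a if n=='scene' else cv2.resize(t[185:220,265:310],None,fx=16,fy=16,interpolation=cv2.INTER_LANCZOS4)
    pf={'scene':(.5848,.0700,-.0093),'top':(.5809,.0693,-.0106)}[n]
    for y in(50,26,2):
        w=spc(y)/1000@FR(pf[2]).T+[pf[0],pf[1],0]
        q=(proj(n,w)-o+.5)*f-.5
        cv2.polylines(im2,[q.round().astype(np.int32)],True,(0,0,255),1)
    cv2.imwrite(f'pics/e10_{n}.png',im2)
E
```

```text
(no output)
```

View pics/e10_scene.png

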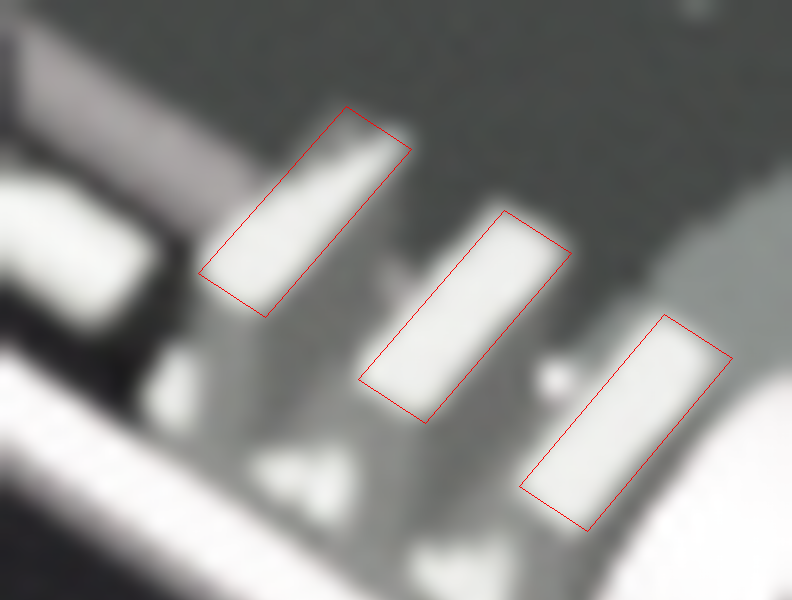

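View pics/e10_top.png

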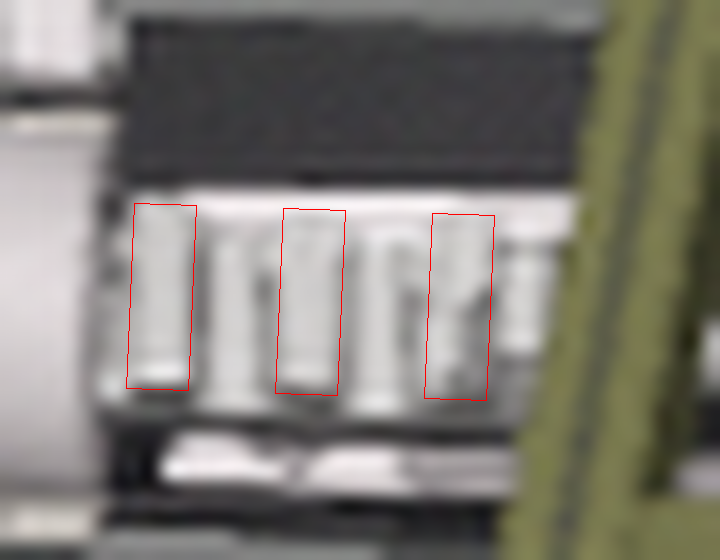

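The slanted look is only a shadow edge. All three blade tops lie within about 1 mm of the predicted tight-stack outlines and parallel to them. Nose compression comes out at about 4.5 mm two ways:
- **By force:** 10.9 N minus about 2.7 N rod spring gives 8.3 N at the nose. The final slope is 1.5 N/mm, the nose spring's own rate.
- **By travel:** 25.7 mm of push minus a 21.2 mm gap.

Handing in while holding.

```bash
python3 - <<'E'
from h import *
F,P=avgF(6);print(F.round(2),P.round(4));st()
arm.hand_in()
E
```

```text
[ -5.52 -10.9    4.93] [-0.0013 -0.0949  0.0563]
 t37.59 pos [ 0.5805 -0.0252  0.0563] loc [-0.0013 -0.0949  0.0563] F [ -5.5 -11.5   4.6] open 0.0271
the job is handed in; nothing more can be done
```

I handed the job in at 37.6 s with the gripper still holding the clamp handle. By my checks the stack is tight and the nose is about halfway in; the hand-in returned no verdict.

- **Brace:** I pushed the pin over and pressed it home. It stopped at 53.8 mm pin-top height, where 54 mm was expected.
- **Spacers:** The gap measured about 93 mm, so two spacers would have needed more than the rod's 40 mm travel. I stood three in the channel and left the fourth on the table. The second one first landed on a rail top and seated after a 1.3 mm sideways shift.
- **Stack:** In the last pictures all three blades match the predicted tight-stack positions to about 1 mm, upright and square. The third looked turned at first, but that was a shadow edge.
- **Nose:** The estimate is about 4.5 mm pressed in, from both the push force (10.9 N) and the handle travel (25.7 mm).

**Disagreements and limits:** The two cameras differed by about 4 mm in x, so I used their average. Disc contact and its seat against the brace were inferred from the pictures, the force slope and the travel, not measured directly.

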